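Plug the oxygen flowmeter into the bench outlet

ROBOT

A 6-joint arm with a two-finger parallel gripper is mounted at the origin on the work surface. World frame = base frame: x ahead of the robot, y to its left, z up, the work surface at z = 0. Lengths are in m, angles in rad, forces in N, time in s.
With the tool pointing down it reaches from about 0.4 to 0.925 m from the base axis. Payload 12.5 kg.
Tool frame: the origin (TCP) lies midway between the tips of the shut fingers; the grasp point (between the pads) lies 19 mm behind it (r.pinch_z is the distance from the TCP to the grasp point, in m); z points along the fingers, y is the line along which they close (so a half turn about z gives the same grasp; the last joint's range is limited). The gripper opens to 95 mm and grips with 3 to 60 N. Pads are 20 mm wide; open, the fingers measure 119 mm over their backs; the gripper's body (75 mm by 180 mm) begins 59 mm behind the grasp point.
Start: joints at [1.019, 0.491, 1.559, -0, 1.092, -0.106], TCP at [0.269, 0.564, 0.215] pointing down, gripper open.
Joint ranges: [-3.1, 3.1], [-0.84, 2.19], [0.05, 2.79], [-1.13, 4.28], [0.06, 2.93], [-2.69, 2.69]. Speed limits (rad/s): [2.22, 2.22, 2.79, 3.14, 3.14, 3.14].

INTERFACE

Orientations are given as a unit quaternion [w, x, y, z].
In Python, from workcell import readout, viewer, r gives the robot as it stands.
- The arm moves only by the shell command python3 -m crank 'ROWS'. ROWS is JSON, a list of rows, each an object with "linear": the shift along the tool's x, y, z in mm, a list of three; "delta_rot": the turn, a rotation vector about the tool's x, y, z in degrees, a list of three; "fingers": the finger opening in mm, from 0 to 95.1. A call has 1 to 5 rows; each row is the pose to reach, as a shift and turn from the pose commanded when the call began, along the tool's axes at that moment; what a row does not reach only later rows make up. A row lasts 1/8 s, in which the tool goes at most 62.5 mm and 10.7 degrees, less where a joint would pass 70% of its speed; a pose out of reach is approached as far as the arm can. A call with a gripper value outside its range is refused whole. The fingers move at their own pace and stop on an object; the grip force is fixed at half the most. Time passes only in rows, so rows that repeat a pose let the fingers close. It gives the time, the measured TCP pose, the force, the opening and the grip force at its end, in the units of the state.
- readout.get_obs(): the state, without advancing time (a new reading comes with each control period).
- viewer.capture(name): name is "scene" or "side" or "wrist"; returns a dict with "pixels" (400x640x3 uint8, red, green, blue), "vertical_fov" (degrees; the focal length in pixels is half the picture's height over the tangent of half this angle, whatever the lens; pixels are square), "cx", "cy" (the principal point, pixels), "rvec" (rotation vector, rad) and "tvec" (3), from world to camera coordinates, as OpenCV has them. Camera axes: x right, y down, z forward; pixel columns grow to the right and rows downward; lengths in m; the calibration is good to about 2 mm. A picture is of the moment at which its call begins. There is no depth.
- r.finish_job(): hands the job in; it is judged then, once.
The state is a dict: "clock": time; "qpos": joint angles; "qvel": joint speeds; "tau": joint torques, N m; "eef_pos": TCP position; "ee_rot": TCP orientation; "contact_force": force on the tool from outside, world axes, zero at the start; "ft_torque": the same for the moment, N m; "width": finger opening in m; "finger_force": force on a finger pad.
Only numpy, scipy, OpenCV 4.12 (cv2) and the standard library are available. Lean on these libraries where they do the work, as an engineer would, in place of code of your own. Each camera call takes 0.05 s, during which the arm holds its last target. There are 200 camera calls.

TASK

Connect the green-capped oxygen flowmeter from the wooden rack to the bench oxygen outlet: pull the outlet's green sleeve back down until it stays, then gently press the flowmeter's probe upright into the socket until it is fully home and the sleeve springs forward to lock it. Feel for the socket and do not force the probe against it; let go and leave the red-capped gauge and the other things on the table where they are.

Things in the scene. Friction and masses are not known exactly. Their poses are not given: they have to be found in the camera images.
- outlet: White box 110 x 110 x 50 mm, fixed to the table, the oxygen socket standing upright on it. Origin at the centre of the box's underside, z up. Round the brass socket is the green ribbed sleeve: 40 mm in diameter, top edge nominally 108 mm and lower end 70 mm above the origin when forward; its lowest 5 mm is a flange 46 mm wide. A copper pipe leaves the box at its +x side, to 81 mm from the centre.
- socket_nominal (a point): Fixed point of the box, 115 mm above its origin: the NOMINAL place of the socket's mouth. Socket: brass tube facing up, outside 30 mm, bore 20 mm in diameter, mouth rim flat. The true mouth, sleeve and all, is off from this by up to 7 mm along the box's x, 7 mm along its y and 4 mm up or down; this reading does NOT show that: feel for it.
- mount (a point): Fixed point at the centre of the box's top. Here a floating rubber mount carries socket and sleeve together: no return spring, about 4 N friction along the box's x and y, 8 mm travel each way, firm in height. Pushed sideways, they give way and stay there: closing the gripper on the sleeve centres them between the pads along the closing line. They do not turn or tilt.
- bore_nominal (a point): Fixed point of the box, 17.5 mm below socket_nominal: the level of three pawls in the bore. Sleeve forward, they bar the probe; sleeve back, they are withdrawn and a trip pin stands up to 23 mm below the mouth. Pressing the pin down some 4 mm with the probe (about 8 N, falling to nothing) sends the sleeve forward and the pawls close over the probe's head; 1 mm more and the shoulder is home.
- sleeve (a joint): Sleeve travel in m: 0 = forward (up, locked), 0.010 = fully back (drawn straight down by 10 mm, a hard stop). Over-centre spring: starting to pull takes about 12 N, falling to nothing at 6 mm; past 6 mm it holds itself back with up to 8 N until the probe trips it or it is pushed up again.
- flowmeter: Oxygen flowmeter, green cap and knob, 100 mm tall, 0.2 to 0.42 kg, upright in a rack hole. Origin at the centre of the probe's foot, z up its axis. Brass probe 18 mm in diameter, 28 mm long, nose tapered over 3.5 mm to 14.4 mm, groove from 6 to 17 mm; shoulder at 28 mm, steel body 30 mm in diameter to 62 mm. Home, the shoulder rests on the mouth, the foot 28 mm below it.
- flowmeter_grip (a point): Point on the flowmeter's axis 80 mm above its origin, a good place to grip: clear tube 26 mm in diameter from 62 to 90 mm, then the green cap 28 mm in diameter to 100 mm. Lower down, at 45 mm, the knob reaches 32 mm out to the flowmeter's -x and a brass outlet 34 mm to its +x.
- rack: Wooden block 65 x 180 x 40 mm, fixed, origin at the centre of its underside. Two through holes 25 mm in diameter on its y axis at -55 and +55 mm hold the flowmeter and the gauge upright, their shoulders on its top, in either order.
- vacuum_gauge: Same shape as the flowmeter but with a red cap and red knob; stands in the other hole of the rack. Leave it. Origin at the probe's foot.
- pill_bottle: Blue bottle with black cap, 44 mm in diameter, 75 mm tall, origin under its base. Leave it.
- jar: Green glass jar with white lid, 76 mm in diameter, 70 mm tall, origin under its base. Leave it.
- water_bottle: Clear bottle with steel cap, 68 mm in diameter, 210 mm tall, origin under its base. Leave it.
- pen_cup: Blue cup of pens, 72 mm in diameter, 139 mm tall with pens, origin under its base. Leave it.
- carton: Small white carton with red band, 50 x 90 x 35 mm, origin under its base. Leave it.
Mind the look-alikes: they are no part of the job. What is shaped like the flowmeter but purple or turquoise is not meant.

How it is judged:
On the way, in this order (a step that is already met when the one before it is completed fails the run):
1. the sleeve is drawn back and stays back while the flowmeter is not in the socket (value of joint sleeve above 0.0085 m and not (contact force between flowmeter and outlet above 0.5 N)), for 0.2 s.
2. the probe is home and the sleeve has sprung forward (z of flowmeter in the frame of outlet between 0.0815 and 0.0935 m and horizontal distance between flowmeter and outlet below 0.014 m and angle between flowmeter's own z axis and vertical below 0.06 rad and value of joint sleeve below 0.002 m), for 0.1 s.
At the end, for the whole second after the job is handed in: The flowmeter stands upright (within 0.06 rad) in the outlet's socket with its foot 81.5 to 93.5 mm above the outlet's origin and within 14 mm of its axis, the sleeve forward to within 2 mm, the flowmeter at rest and released (all of step 2 and linear speed of flowmeter below 0.02 m/s and contact force between the fingers and flowmeter below 0.2 N); the robot touches nothing.
It fails at once if the flowmeter is forced: more than 40 N between it and the outlet (contact force between flowmeter and outlet above 40 N).
It fails at once if the red-capped gauge or another bystander is moved by more than 30 mm (distance of any of vacuum_gauge, pill_bottle, jar, water_bottle, pen_cup, carton from where it was at the start of the episode above 0.03 m).
It also fails if it takes over 64 s, if anything falls off the work surface, if the arm or the gripper's body presses on something with over 40 N, if the wrist force passes 120 N, or if a joint passes its speed limit or range.

## Working session

There is one attempt and no reset: what is moved stays moved. The work goes in short steps, Python scripts to look and compute and a shell command to move; the robot and the scene stay as the last step left them, time stands still between calls to the robot, and variables do not carry over. Pictures are saved under pics/ and viewed, at most 10 in all, crops included, and the job is handed in when it is done.

```bash
mkdir -p pics
cat > h.py <<'E'
import numpy as np, cv2
from workcell import readout, viewer, r
def cam(n):
    d=viewer.capture(n); R,_=cv2.Rodrigues(np.array(d["rvec"],float)); t=np.array(d["tvec"],float)
    f=200/np.tan(np.radians(d["vertical_fov"])/2)
    return dict(img=d["pixels"],R=R,t=t,f=f,cx=d["cx"],cy=d["cy"],C=-R.T@t)
def ray(c,u,v):
    w=c["R"].T@np.array([(u-c["cx"])/c["f"],(v-c["cy"])/c["f"],1]); return c["C"],w/np.linalg.norm(w)
def onz(c,u,v,z):
    C,w=ray(c,u,v); return C+w*(z-C[2])/w[2]
def two(c1,p1,c2,p2):
    A,a=ray(c1,*p1);B,b=ray(c2,*p2)
    s=np.linalg.lstsq(np.array([a,-b]).T,B-A,rcond=None)[0]
    P,Q=A+a*s[0],B+b*s[1]; return (P+Q)/2,np.linalg.norm(P-Q)
def proj(c,X):
    p=c["R"]@np.array(X)+c["t"]; return p[:2]/p[2]*c["f"]+[c["cx"],c["cy"]]
def save(c,n): cv2.imwrite(f"pics/{n}.png",c["img"][:,:,::-1])
E
python3 - <<'E'
from h import *
for n in["scene","side"]:
    c=cam(n);save(c,n+"0");print(n,c["C"].round(3),c["f"],c["cx"],c["cy"])
o=readout.get_obs();print({k:np.round(v,4) for k,v in o.items()},r.pinch_z)
E
```

```text
scene [1.407 0.538 0.784] 418.0551556274477 326.3303046913548 199.2394952265513
side [ 0.448 -0.877  0.657] 371.189958150725 320.89005589113907 194.8043847716321
{'clock': np.float64(0.1), 'qpos': array([ 1.0194,  0.4914,  1.5594, -0.    ,  1.0917, -0.1056]), 'qvel': array([-0.0002, -0.0016, -0.0018, -0.0002,  0.0006, -0.0012]), 'tau': array([ 1.70000e-03, -6.13626e+01, -2.58605e+01,  6.93000e-02,
        4.71000e-02, -1.00000e-04]), 'eef_pos': array([0.2694, 0.5637, 0.2142]), 'ee_rot': array([-1.000e-04,  2.211e-01,  9.753e-01, -4.000e-04]), 'contact_force': array([ 0.0058,  0.0745, -0.3779]), 'ft_torque': array([ 0.007 , -0.0289,  0.0064]), 'finger_force': np.float64(0.0), 'width': np.float64(0.0948)} 0.0188
```

View pics/scene0.png

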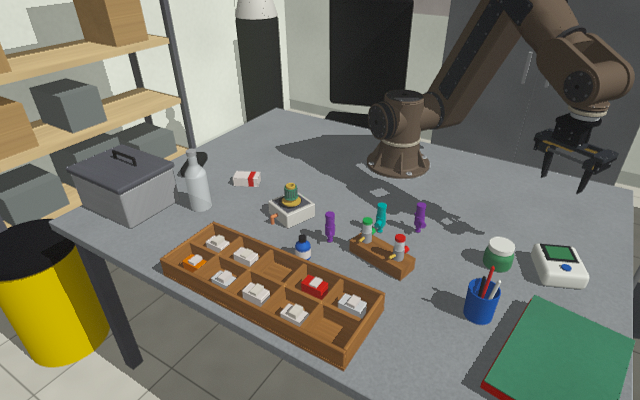

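View pics/side0.png

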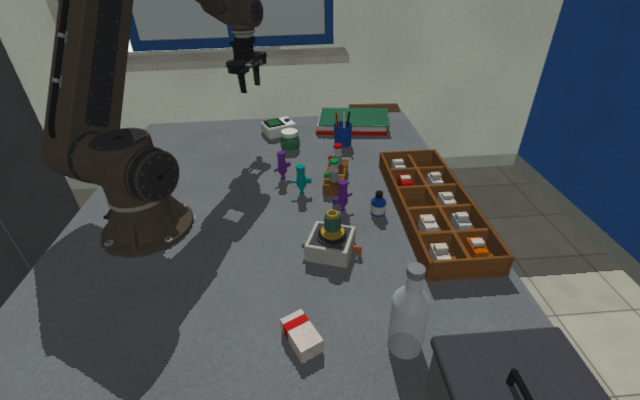

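The scene view shows the outlet at (291,207). The green-capped candidate in the rack is at (367,222), with the red gauge at (400,240). The look-alikes are purple at (330,227) and (420,217) and turquoise at (381,215). Only the item at (367,222) has a green cap and stands in the wooden rack, so I'll confirm it with enlarged crops.

Run:
```python
import cv2,numpy as np
a=cv2.imread("pics/scene0.png");b=cv2.imread("pics/side0.png")
f=lambda i,x,y,w,h,s:cv2.resize(i[y:y+h,x:x+w],None,fx=s,fy=s,interpolation=cv2.INTER_CUBIC)
A=np.hstack([f(a,262,175,80,60,5),f(a,340,195,80,60,5)])
B=np.hstack([f(b,292,200,80,60,5),f(b,306,138,80,60,5)])
cv2.imwrite("pics/crop0.png",np.vstack([A,B]))
```

```text
(no output)
```

View pics/crop0.png

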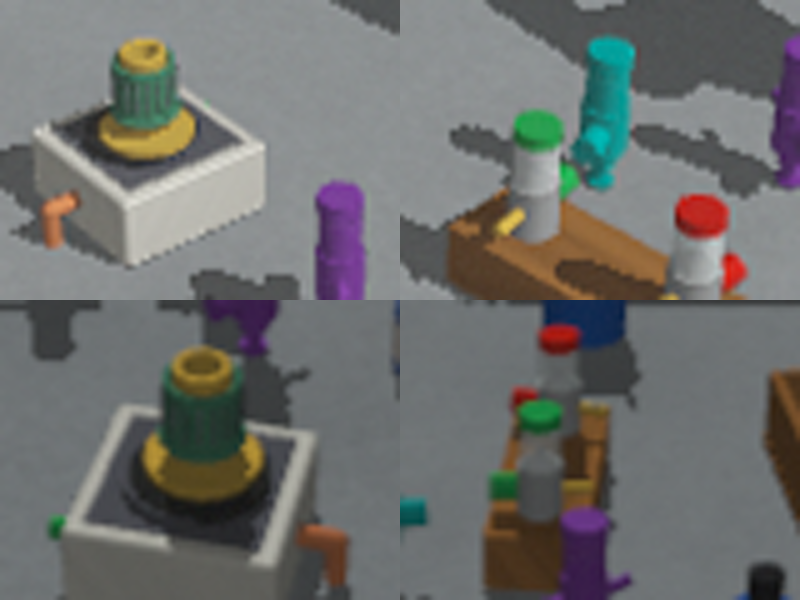

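Run:
```python
from h import *
s=cam("scene");d=cam("side")
S=lambda x,y:(262+x/5,175+y/5); D=lambda x,y:(292+x/5,200+(y-300)/5)
print("mouth",two(s,S(143,50),d,D(202,365)))
print("cap",two(s,(340+138/5,195+118/5),d,(306+141/5,138+109/5)))
print("red",two(s,(340+302/5,195+202/5),d,(306+159/5,138+31/5)))
print([onz(s,*S(*p),.05)[:2].round(3) for p in[(35,128),(130,205),(264,145)]])
print([onz(d,*D(*p),.05)[:2].round(3) for p in[(122,406),(317,434),(272,565),(68,525)]])
# all colour blobs: top pixel centroid
for n,c in(("scene",s),("side",d)):
    h=cv2.cvtColor(c["img"],cv2.COLOR_RGB2HSV)
    for k,lo,hi in(("purple",(135,90,40),(155,255,255)),("turq",(85,150,60),(95,255,255))):
        m=cv2.inRange(h,lo,hi);N,_,st,ce=cv2.connectedComponentsWithStats(m)
        print(n,k,[(ce[i].round(0),st[i][:4]) for i in range(1,N) if st[i][4]>60],[onz(c,ce[i][0],st[i][1]+st[i][3],0)[:2].round(3) for i in range(1,N) if st[i][4]>60])
```

```text
mouth (array([ 0.51684754, -0.14552809,  0.11550014]), np.float64(0.0022762946525403424))
cap (array([0.54937299, 0.13804393, 0.11098025]), np.float64(0.004915303932289313))
red (array([0.57254297, 0.24547741, 0.1112219 ]), np.float64(0.0047681466136122565))
[array([ 0.544, -0.215]), array([ 0.582, -0.112]), array([ 0.484, -0.078])]
[array([ 0.48 , -0.091]), array([ 0.58 , -0.125]), array([ 0.544, -0.222]), array([ 0.448, -0.184])]
scene purple [(array([420., 216.]), array([414, 202,  12,  30], dtype=int32)), (array([330., 225.]), array([325, 211,  10,  31], dtype=int32))] [array([0.384, 0.241]), array([0.57, 0.03])]
scene turq [(array([381., 216.]), array([375, 202,  12,  31], dtype=int32))] [array([0.451, 0.141])]
side purple [(array([282., 163.]), array([274, 151,  16,  28], dtype=int32)), (array([342., 194.]), array([333, 180,  19,  31], dtype=int32))] [array([0.379, 0.222]), array([0.561, 0.016])]
side turq [(array([301., 178.]), array([291, 164,  20,  30], dtype=int32))] [array([0.442, 0.121])]
```

```bash
cat >> h.py <<'E'
from scipy.spatial.transform import Rotation as Ro
def go(x,y,z,yaw):
    "shift/turn in tool axes to reach TCP xyz, tool pointing down, tool y at yaw deg in world"
    o=readout.get_obs();q=o["ee_rot"];R=Ro.from_quat([q[1],q[2],q[3],q[0]])
    a=np.radians(yaw);Y=np.array([np.cos(a),np.sin(a),0]);Z=np.array([0,0,-1.]);T=Ro.from_matrix(np.array([np.cross(Y,Z),Y,Z]).T)
    print("lin mm",(R.inv().apply(np.array([x,y,z])-o["eef_pos"])*1000).round(1),"rot",np.degrees((R.inv()*T).as_rotvec()).round(1))
    print("t",o["clock"],"pos",o["eef_pos"].round(4),"F",o["contact_force"].round(1),"w",round(float(o["width"]),4),"ff",o["finger_force"])
E
python3 -c "
from h import *
go(.517,-.146,.215,70)"
```

```text
lin mm [-5.294e+02 -5.337e+02 -4.000e-01] rot [-0.  -0.  -5.5]
t 0.2 pos [0.2694 0.5638 0.2143] F [-0.3  0.4  0.3] w 0.0948 ff 0.0
```

```bash
python3 -m crank '[{"linear":[-40,-40,0],"delta_rot":[0,0,-5.5],"fingers":95},{"linear":[-80,-80,0],"delta_rot":[0,0,-5.5],"fingers":95},{"linear":[-120,-120,0],"delta_rot":[0,0,-5.5],"fingers":95},{"linear":[-160,-160,0],"delta_rot":[0,0,-5.5],"fingers":95},{"linear":[-200,-200,0],"delta_rot":[0,0,-5.5],"fingers":95}]'; python3 -c "
from h import *
go(.517,-.146,.215,70)"
```

```text
clock: 0.82
eef_pos: [0.364, 0.2956, 0.2147]
ee_rot: [0.0, 0.174, 0.985, 0.0]
contact_force: [0.4, 0.3, 0.5]
width: 0.0953
finger_force: 0.0
lin mm [-2.950e+02 -3.625e+02 -3.000e-01] rot [ 0.  0. -0.]
t 0.825 pos [0.364  0.2956 0.2147] F [0.4 0.3 0.5] w 0.0953 ff 0.0
```

```bash
python3 -m crank '[{"linear":[-38,-46,0],"delta_rot":[0,0,0],"fingers":95},{"linear":[-76,-92,0],"delta_rot":[0,0,0],"fingers":95},{"linear":[-114,-138,0],"delta_rot":[0,0,0],"fingers":95},{"linear":[-152,-184,0],"delta_rot":[0,0,0],"fingers":95},{"linear":[-190,-230,0],"delta_rot":[0,0,0],"fingers":95}]'; python3 -c "
from h import *
go(.517,-.146,.215,70)"
```

```text
clock: 1.45
eef_pos: [0.4637, 0.0141, 0.2148]
ee_rot: [0.0, 0.174, 0.985, 0.0]
contact_force: [1.1, 0.7, 0.4]
width: 0.0949
finger_force: 0.0
lin mm [-104.9 -132.1   -0.2] rot [ 0.   0.  -0.1]
t 1.45 pos [0.4637 0.0141 0.2148] F [1.1 0.7 0.4] w 0.0949 ff 0.0
```

```bash
python3 -m crank '[{"linear":[-35,-44,0],"delta_rot":[0,0,0],"fingers":95},{"linear":[-70,-88,0],"delta_rot":[0,0,0],"fingers":95},{"linear":[-105,-132,0],"delta_rot":[0,0,0],"fingers":95},{"linear":[-105,-132,0],"delta_rot":[0,0,0],"fingers":95}]'
python3 - <<'E'
from h import *
go(.517,-.146,.215,70)
c=cam("wrist");save(c,"w0");print(c["C"],proj(c,[.517,-.1455,.115]))
for n in("scene","side"): save(cam(n),n+"1")
E
```

```text
clock: 1.95
eef_pos: [0.5174, -0.147, 0.2141]
ee_rot: [0.0, 0.176, 0.984, -0.0]
contact_force: [-0.6, 0.5, 0.4]
width: 0.0951
finger_force: 0.0
lin mm [ 0.7  0.8 -0.9] rot [-0.   0.  -0.3]
t 1.95 pos [ 0.5174 -0.147   0.2141] F [-0.6  0.5  0.4] w 0.0951 ff 0.0
[ 0.44876524 -0.12066022  0.38429056] [319.31795216 195.38236347]
```

View pics/w0.png

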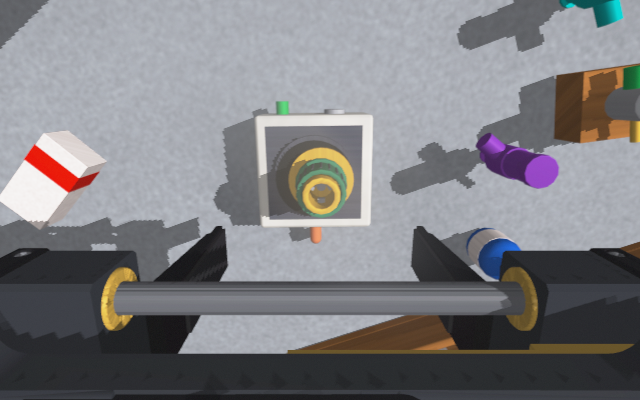

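The wrist view shows the socket mouth at (321,195) and the purple decoy at (515,160). The box edges line up with the tool axes, so the box yaw is about -20°. Next I descend and squeeze the sleeve along the box's y axis.

```bash
python3 -m crank '[{"linear":[0,1,45],"delta_rot":[0,0,0],"fingers":95},{"linear":[0,1,90],"delta_rot":[0,0,0],"fingers":95},{"linear":[0,1,129],"delta_rot":[0,0,0],"fingers":80},{"linear":[0,1,129],"delta_rot":[0,0,0],"fingers":60},{"linear":[0,1,129],"delta_rot":[0,0,0],"fingers":20}]';python3 -m crank '[{"linear":[0,0,0],"delta_rot":[0,0,0],"fingers":20},{"linear":[0,0,0],"delta_rot":[0,0,0],"fingers":20},{"linear":[0,0,0],"delta_rot":[0,0,0],"fingers":20},{"linear":[0,0,0],"delta_rot":[0,0,0],"fingers":20}]'; python3 -c "
from h import *
go(.517,-.146,.085,70)"
```

```text
clock: 2.72
eef_pos: [0.5177, -0.1425, 0.087]
ee_rot: [0.001, 0.174, 0.985, -0.0]
contact_force: [-0.2, -0.5, 0.3]
width: 0.0703
finger_force: 0.0
clock: 3.22
eef_pos: [0.5173, -0.1435, 0.0863]
ee_rot: [0.001, 0.174, 0.985, -0.0]
contact_force: [-2.0, -3.6, 5.5]
width: 0.04
finger_force: 30.0
lin mm [-0.6 -2.5  1.3] rot [-0.   0.1 -0. ]
t 3.225 pos [ 0.5173 -0.1435  0.0863] F [-2.  -3.6  5.5] w 0.04 ff 30.005239695310593
```

```bash
python3 -m crank '[{"linear":[0,0,0],"delta_rot":[0,0,0],"fingers":80},{"linear":[0,0,0],"delta_rot":[0,0,0],"fingers":80},{"linear":[0,0,0],"delta_rot":[0,0,10],"fingers":80},{"linear":[0,0,0],"delta_rot":[0,0,20],"fingers":80},{"linear":[0,0,0],"delta_rot":[0,0,30],"fingers":80}]';python3 -m crank '[{"linear":[0,0,0],"delta_rot":[0,0,10],"fingers":80},{"linear":[0,0,0],"delta_rot":[0,0,20],"fingers":80},{"linear":[0,0,0],"delta_rot":[0,0,30],"fingers":80},{"linear":[0,0,0],"delta_rot":[0,0,40],"fingers":80},{"linear":[0,0,0],"delta_rot":[0,0,50],"fingers":80}]'; python3 -m crank '[{"linear":[0,0,0],"delta_rot":[0,0,10],"fingers":80},{"linear":[0,0,0],"delta_rot":[0,0,10],"fingers":80}]';python3 -c "
from h import *
go(.5173,-.1435,.080,-20)"
```

```text
clock: 3.85
eef_pos: [0.517, -0.1428, 0.0854]
ee_rot: [-0.0, 0.426, 0.905, 0.0]
contact_force: [-0.2, -0.1, -0.1]
width: 0.079
finger_force: 0.0
clock: 4.47
eef_pos: [0.5171, -0.1428, 0.0854]
ee_rot: [-0.0, 0.768, 0.64, 0.0]
contact_force: [-0.5, 0.2, -0.3]
width: 0.08
finger_force: 0.0
clock: 4.72
eef_pos: [0.5171, -0.1428, 0.0855]
ee_rot: [-0.0, 0.819, 0.574, -0.0]
contact_force: [0.3, -0.6, 0.1]
width: 0.0798
finger_force: 0.0
lin mm [-0.5  0.5  5.5] rot [-0. -0.  0.]
t 4.725 pos [ 0.5171 -0.1428  0.0855] F [ 0.3 -0.6  0.1] w 0.0798 ff 0.0
```

```bash
python3 -m crank '[{"linear":[0,0,4.5],"delta_rot":[0,0,0],"fingers":60},{"linear":[0,0,4.5],"delta_rot":[0,0,0],"fingers":20},{"linear":[0,0,4.5],"delta_rot":[0,0,0],"fingers":20},{"linear":[0,0,4.5],"delta_rot":[0,0,0],"fingers":20},{"linear":[0,0,4.5],"delta_rot":[0,0,0],"fingers":20}]';python3 -m crank '[{"linear":[0,0,0],"delta_rot":[0,0,0],"fingers":20},{"linear":[0,0,2],"delta_rot":[0,0,0],"fingers":20},{"linear":[0,0,4],"delta_rot":[0,0,0],"fingers":20},{"linear":[0,0,6],"delta_rot":[0,0,0],"fingers":20},{"linear":[0,0,6],"delta_rot":[0,0,0],"fingers":20}]'; python3 -c "
from h import *
go(.5173,-.1435,.080,-20)"
```

```text
clock: 5.35
eef_pos: [0.5173, -0.1431, 0.0812]
ee_rot: [0.0, 0.819, 0.573, 0.0]
contact_force: [1.5, -0.8, -0.5]
width: 0.0385
finger_force: 30.0
clock: 5.98
eef_pos: [0.5173, -0.1431, 0.0749]
ee_rot: [0.0, 0.819, 0.573, 0.0]
contact_force: [2.8, -0.5, -2.1]
width: 0.0391
finger_force: 30.0
lin mm [-0.4  0.1 -5.1] rot [ 0. -0. -0.]
t 5.975 pos [ 0.5173 -0.1431  0.0749] F [ 2.8 -0.5 -2.1] w 0.0391 ff 29.993105744902095
```

```bash
python3 -m crank '[{"linear":[0,0,2],"delta_rot":[0,0,0],"fingers":20},{"linear":[0,0,4],"delta_rot":[0,0,0],"fingers":20},{"linear":[0,0,4.5],"delta_rot":[0,0,0],"fingers":20},{"linear":[0,0,4.5],"delta_rot":[0,0,0],"fingers":20}]'; python3 -c "
from h import *
go(.5173,-.1435,.080,-20)"
```

```text
clock: 6.48
eef_pos: [0.5172, -0.143, 0.071]
ee_rot: [0.0, 0.819, 0.573, 0.0]
contact_force: [1.9, -1.2, 5.0]
width: 0.0386
finger_force: 30.0
lin mm [-0.4  0.2 -9. ] rot [ 0. -0. -0.]
t 6.475 pos [ 0.5172 -0.143   0.071 ] F [ 1.9 -1.2  5. ] w 0.0386 ff 29.996280501682122
```

```bash
python3 -m crank '[{"linear":[0,0,1],"delta_rot":[0,0,0],"fingers":20},{"linear":[0,0,1],"delta_rot":[0,0,0],"fingers":80},{"linear":[0,0,1],"delta_rot":[0,0,0],"fingers":80},{"linear":[0,0,-40],"delta_rot":[0,0,0],"fingers":80},{"linear":[0,0,-100],"delta_rot":[0,0,0],"fingers":80}]'; python3 -m crank '[{"linear":[0,0,-60],"delta_rot":[0,0,0],"fingers":80},{"linear":[0,0,-60],"delta_rot":[0,0,0],"fingers":80}]';python3 - <<'E'
from h import *
go(.549,.138,.190,-20)
a=cam("wrist");b=cam("side")
cr=lambda i:cv2.resize(i,(400,300),interpolation=cv2.INTER_CUBIC)
print(proj(a,[.517,-.143,.115]),proj(b,[.517,-.143,.115]))
x,y=proj(a,[.517,-.143,.115]).astype(int);u,v=proj(b,[.517,-.143,.115]).astype(int)
print(x,y,u,v)
x=np.clip(x,60,580);y=np.clip(y,45,355)
cv2.imwrite("pics/sl.png",np.hstack([cr(a["img"][y-45:y+45,x-60:x+60]),cr(b["img"][v-30:v+30,u-40:u+40])])[:,:,::-1])
E
```

```text
clock: 7.1
eef_pos: [0.5161, -0.1427, 0.1703]
ee_rot: [-0.002, 0.819, 0.573, -0.001]
contact_force: [0.6, 0.2, 0.4]
width: 0.0734
finger_force: 0.0
clock: 7.35
eef_pos: [0.5183, -0.1434, 0.2345]
ee_rot: [0.003, 0.819, 0.573, 0.002]
contact_force: [-0.0, -0.3, 0.0]
width: 0.0798
finger_force: 0.0
lin mm [274.9 -67.9  44. ] rot [ 0.4  0.  -0. ]
t 7.35 pos [ 0.5183 -0.1434  0.2345] F [-0.  -0.3  0. ] w 0.0798 ff 0.0
[316.68833876 190.82625187] [332.0047572  212.25854696]
316 190 332 212
```

View pics/sl.png

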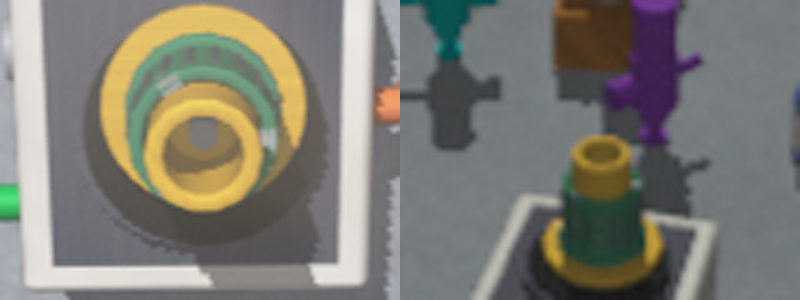

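The sleeve is back: more brass now shows above the green, and the trip pin is visible in the bore. The mouth is at wrist pixel (317,191), which matches (0.517,-0.143). Now I go to the flowmeter.

```bash
python3 -m crank '[{"linear":[55,-14,0],"delta_rot":[0,0,-4],"fingers":80},{"linear":[110,-28,0],"delta_rot":[0,0,-8],"fingers":80},{"linear":[165,-42,0],"delta_rot":[0,0,-8],"fingers":80},{"linear":[220,-56,0],"delta_rot":[0,0,-8],"fingers":80},{"linear":[275,-68,0],"delta_rot":[0,0,-8],"fingers":80}]'; python3 -m crank '[{"linear":[0,0,0],"delta_rot":[0,0,0],"fingers":80},{"linear":[0,0,0],"delta_rot":[0,0,0],"fingers":80}]';python3 - <<'E'
from h import *
a=cam("wrist");save(a,"w2")
h=cv2.cvtColor(a["img"],cv2.COLOR_RGB2HSV)
for k,lo,hi in(("green",(50,150,90),(75,255,255)),("red",(0,180,120),(5,255,255))):
    m=cv2.inRange(h,lo,hi);N,_,st,ce=cv2.connectedComponentsWithStats(m)
    for i in range(1,N):
        if st[i][4]>80: print(k,ce[i].round(1),st[i],onz(a,*ce[i],.112)[:2])
print(proj(a,[.549,.138,.112]))
go(.549,.138,.074,-12)
E
```

```text
clock: 8.07
eef_pos: [0.5467, 0.1404, 0.2285]
ee_rot: [-0.001, 0.777, 0.629, -0.002]
contact_force: [0.7, 0.2, 0.6]
width: 0.0804
finger_force: 0.0
clock: 8.32
eef_pos: [0.5468, 0.1384, 0.229]
ee_rot: [-0.001, 0.777, 0.629, -0.001]
contact_force: [-0.1, -0.7, 0.1]
width: 0.0801
finger_force: 0.0
green [318.1 199. ] [309 193  21  11 114] [0.54430526 0.13232056]
red [295.   50.7] [288  46  18   9 107] [0.55135108 0.24867731]
red [548.7 151. ] [ 521  120   49   67 1598] [0.73338248 0.13333481]
[322.1744422  191.39786158]
lin mm [  0.7   2.2 155.4] rot [-0.1  0.  -0.1]
t 8.375 pos [0.547  0.1379 0.2294] F [ 0.  -0.2  0.2] w 0.0803 ff 0.0
```

View pics/w2.png

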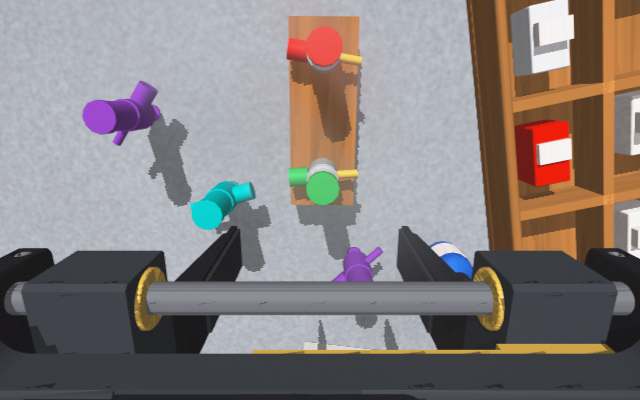

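The wrist view shows the green cap at (322,188), the red gauge at (323,47), turquoise at (207,213) and purple at (355,262). The green-capped item in the rack is confirmed as the target. I'll close to 50 mm, descend and squeeze.

```bash
python3 -m crank '[{"linear":[3,2,0],"delta_rot":[0,0,0],"fingers":50},{"linear":[3,2,45],"delta_rot":[0,0,0],"fingers":50},{"linear":[3,2,95],"delta_rot":[0,0,0],"fingers":50},{"linear":[3,2,140],"delta_rot":[0,0,0],"fingers":50},{"linear":[3,2,155],"delta_rot":[0,0,0],"fingers":50}]'; python3 -c "
from h import *
go(.5495,.1405,.074,-12)"; python3 -m crank '[{"linear":[0,0,0],"delta_rot":[0,0,0],"fingers":35},{"linear":[0,0,0],"delta_rot":[0,0,0],"fingers":15},{"linear":[0,0,0],"delta_rot":[0,0,0],"fingers":15},{"linear":[0,0,0],"delta_rot":[0,0,0],"fingers":15}]'; python3 -c "
from h import *
go(.5495,.1405,.074,-12)"
```

```text
clock: 9.0
eef_pos: [0.5493, 0.1403, 0.0736]
ee_rot: [-0.001, 0.778, 0.629, -0.001]
contact_force: [-0.2, 0.2, 0.3]
width: 0.0501
finger_force: 0.0
lin mm [ 0.3  0.1 -0.4] rot [-0.2  0.1 -0.1]
t 9.0 pos [0.5493 0.1403 0.0736] F [-0.2  0.2  0.3] w 0.0501 ff 0.0
clock: 9.5
eef_pos: [0.5506, 0.1413, 0.0771]
ee_rot: [0.001, 0.777, 0.629, 0.001]
contact_force: [-2.0, -0.4, 7.5]
width: 0.0269
finger_force: 30.0
lin mm [-1.1 -1.   3.1] rot [ 0.1 -0.1 -0. ]
t 9.5 pos [0.5506 0.1413 0.0771] F [-2.  -0.4  7.5] w 0.0269 ff 30.00078856945038
```

```bash
python3 -m crank '[{"linear":[0,0,-1],"delta_rot":[0,0,0],"fingers":50},{"linear":[0,0,-1],"delta_rot":[0,0,0],"fingers":50},{"linear":[0,0,-1],"delta_rot":[0,0,-10],"fingers":50},{"linear":[0,0,-1],"delta_rot":[0,0,-20],"fingers":50},{"linear":[0,0,-1],"delta_rot":[0,0,-30],"fingers":50}]';python3 -m crank '[{"linear":[0,0,0],"delta_rot":[0,0,-10],"fingers":50},{"linear":[0,0,0],"delta_rot":[0,0,-20],"fingers":50},{"linear":[0,0,0],"delta_rot":[0,0,-30],"fingers":50},{"linear":[0,0,0],"delta_rot":[0,0,-40],"fingers":50},{"linear":[0,0,0],"delta_rot":[0,0,-50],"fingers":50}]'; python3 -m crank '[{"linear":[0,0,0],"delta_rot":[0,0,-10],"fingers":50},{"linear":[0,0,0],"delta_rot":[0,0,-10],"fingers":50}]';python3 -c "
from h import *
go(.5497,.1407,.077,78)"
```

```text
clock: 10.12
eef_pos: [0.55, 0.1412, 0.0767]
ee_rot: [-0.0, 0.586, 0.81, 0.0]
contact_force: [0.2, 0.3, -0.3]
width: 0.0499
finger_force: 0.0
clock: 10.75
eef_pos: [0.5501, 0.1412, 0.0767]
ee_rot: [0.0, 0.188, 0.982, 0.0]
contact_force: [-0.6, -0.5, 0.0]
width: 0.0501
finger_force: 0.0
clock: 11.0
eef_pos: [0.5501, 0.1412, 0.0767]
ee_rot: [0.0, 0.106, 0.994, 0.0]
contact_force: [-0.6, 0.5, -0.1]
width: 0.0499
finger_force: 0.0
lin mm [ 0.2 -0.5 -0.3] rot [ 0.   0.  -0.1]
t 11.0 pos [0.5501 0.1412 0.0767] F [-0.6  0.5 -0.1] w 0.0499 ff 0.0
```

```bash
python3 -m crank '[{"linear":[0,0,0],"delta_rot":[0,0,0],"fingers":35},{"linear":[0,0,0],"delta_rot":[0,0,0],"fingers":15},{"linear":[0,0,0],"delta_rot":[0,0,0],"fingers":15},{"linear":[0,0,0],"delta_rot":[0,0,0],"fingers":15},{"linear":[0,0,0],"delta_rot":[0,0,0],"fingers":15}]'; python3 -c "
from h import *
go(.5497,.1407,.077,78)";python3 -m crank '[{"linear":[0,0,-15],"delta_rot":[0,0,0],"fingers":15},{"linear":[0,0,-45],"delta_rot":[0,0,0],"fingers":15},{"linear":[0,0,-90],"delta_rot":[0,0,0],"fingers":15},{"linear":[0,0,-130],"delta_rot":[0,0,0],"fingers":15},{"linear":[0,0,-130],"delta_rot":[0,0,0],"fingers":15}]'; python3 -c "
from h import *
save(cam('side'),'held')
go(.5172,-.143,.207,78)"
```

```text
clock: 11.62
eef_pos: [0.55, 0.141, 0.0766]
ee_rot: [-0.0, 0.105, 0.994, -0.0]
contact_force: [0.0, -1.8, 0.8]
width: 0.0273
finger_force: 30.0
lin mm [ 0.2 -0.4 -0.4] rot [-0.  -0.  -0.1]
t 11.625 pos [0.55   0.141  0.0766] F [ 0.  -1.8  0.8] w 0.0273 ff 29.980293810367584
clock: 12.25
eef_pos: [0.551, 0.1415, 0.2099]
ee_rot: [0.003, 0.105, 0.994, 0.001]
contact_force: [-0.2, 0.2, -4.4]
width: 0.0275
finger_force: 30.0
lin mm [ -27.2 -285.     0.4] rot [ 0.1  0.1 -0. ]
t 12.3 pos [0.5501 0.1414 0.2077] F [-0.1  0.1 -5.4] w 0.0269 ff 29.976062066853046
```

View pics/held.png

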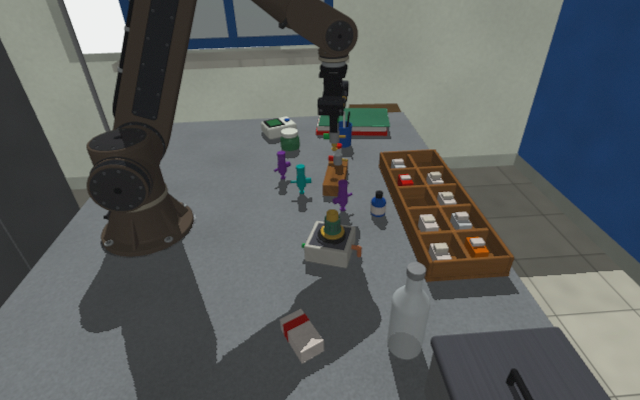

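The side view shows the flowmeter held upright at about (338,150), with the bystanders undisturbed. I carry it to above the socket.

```bash
python3 -m crank '[{"linear":[-4,-40,-5],"delta_rot":[0,0,0],"fingers":15},{"linear":[-9,-95,-5],"delta_rot":[0,0,0],"fingers":15},{"linear":[-14,-150,-5],"delta_rot":[0,0,0],"fingers":15},{"linear":[-19,-205,-5],"delta_rot":[0,0,0],"fingers":15},{"linear":[-25,-255,-3],"delta_rot":[0,0,0],"fingers":15}]'; python3 -c "
from h import *
go(.5172,-.143,.207,70)"
```

```text
clock: 12.92
eef_pos: [0.5202, -0.1149, 0.2081]
ee_rot: [-0.001, 0.105, 0.994, 0.0]
contact_force: [1.1, 0.0, -3.8]
width: 0.027
finger_force: 30.0
lin mm [ -3.  -28.1   1. ] rot [ 0.  -0.1  7.9]
t 12.925 pos [ 0.5202 -0.1149  0.2081] F [ 1.1  0.  -3.8] w 0.027 ff 30.0151751562953
```

```bash
python3 -m crank '[{"linear":[-3,-20,0],"delta_rot":[0,0,4],"fingers":15},{"linear":[-3,-28,0],"delta_rot":[0,0,8],"fingers":15},{"linear":[-3,-28,0],"delta_rot":[0,0,8],"fingers":15},{"linear":[-3,-28,0],"delta_rot":[0,0,8],"fingers":15}]'
python3 - <<'E'
from h import *
a=cam("scene");b=cam("side");c=cam("wrist")
o=readout.get_obs();print(proj(a,o["eef_pos"]-[0,0,.0646]),proj(b,o["eef_pos"]-[0,0,.0646]))
cr=lambda i:cv2.resize(i,(400,480),interpolation=cv2.INTER_CUBIC)
f=lambda k:(lambda u,v:cr(k["img"][v-36:v+60,u-40:u+40]))(*proj(k,[.517,-.143,.155]).astype(int))
cv2.imwrite("pics/al.png",np.hstack([f(a),f(b)])[:,:,::-1]);save(c,"alw")
go(.5172,-.143,.207,70)
E
```

```text
clock: 13.42
eef_pos: [0.5183, -0.1406, 0.2091]
ee_rot: [-0.0, 0.173, 0.985, 0.0]
contact_force: [0.6, -0.4, -4.2]
width: 0.0272
finger_force: 30.0
[290.78802704 177.65535568] [332.4592583  201.72173274]
lin mm [ 0.4 -2.6  2.5] rot [ 0. -0.  0.]
t 13.575 pos [ 0.5185 -0.1408  0.2095] F [ 0.3 -0.3 -4. ] w 0.0271 ff 30.014928840100765
```

View pics/al.png

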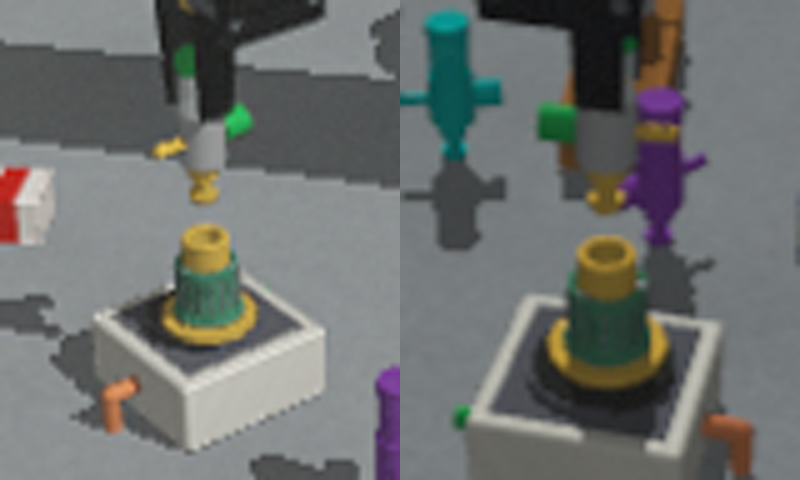

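The flowmeter hangs upright with its probe directly over the mouth in both views (crop (204,190) over (205,235), and (605,200) over (606,250)), and the sleeve is still back. I descend and feel for the socket.

```bash
python3 -m crank '[{"linear":[0.4,-2.4,8],"delta_rot":[0,0,0],"fingers":15},{"linear":[0.4,-2.4,16],"delta_rot":[0,0,0],"fingers":15},{"linear":[0.4,-2.4,23],"delta_rot":[0,0,0],"fingers":15},{"linear":[0.4,-2.4,23],"delta_rot":[0,0,0],"fingers":15}]'; python3 -c "
from h import *
go(.5172,-.143,.180,70)"; python3 -m crank '[{"linear":[0,0,1.5],"delta_rot":[0,0,0],"fingers":15},{"linear":[0,0,3],"delta_rot":[0,0,0],"fingers":15},{"linear":[0,0,3],"delta_rot":[0,0,0],"fingers":15}]';python3 -m crank '[{"linear":[0,0,1.5],"delta_rot":[0,0,0],"fingers":15},{"linear":[0,0,3],"delta_rot":[0,0,0],"fingers":15},{"linear":[0,0,3],"delta_rot":[0,0,0],"fingers":15}]'; python3 -c "
from h import *
go(.5172,-.143,.180,70)"
```

```text
clock: 14.08
eef_pos: [0.5169, -0.1435, 0.1859]
ee_rot: [-0.001, 0.174, 0.985, 0.0]
contact_force: [-0.4, -0.6, -3.7]
width: 0.0272
finger_force: 30.0
lin mm [-0.1  0.5  5.9] rot [ 0.  -0.1 -0. ]
t 14.075 pos [ 0.5169 -0.1435  0.1859] F [-0.4 -0.6 -3.7] w 0.0272 ff 30.01371994614601
clock: 14.45
eef_pos: [0.5172, -0.1435, 0.1836]
ee_rot: [0.0, 0.174, 0.985, 0.0]
contact_force: [0.3, 0.3, -4.5]
width: 0.0272
finger_force: 30.0
clock: 14.82
eef_pos: [0.5172, -0.1435, 0.1806]
ee_rot: [0.0, 0.174, 0.985, 0.0]
contact_force: [0.4, 0.9, -3.9]
width: 0.0272
finger_force: 30.0
lin mm [0.2 0.4 0.6] rot [ 0. -0. -0.]
t 14.825 pos [ 0.5172 -0.1435  0.1806] F [ 0.4  0.9 -3.9] w 0.0272 ff 30.009468533098698
```

```bash
for i in 1; do python3 -m crank '[{"linear":[0,0,1.5],"delta_rot":[0,0,0],"fingers":15},{"linear":[0,0,3],"delta_rot":[0,0,0],"fingers":15},{"linear":[0,0,3],"delta_rot":[0,0,0],"fingers":15}]'; done; python3 -m crank '[{"linear":[0,0,1.5],"delta_rot":[0,0,0],"fingers":15},{"linear":[0,0,3],"delta_rot":[0,0,0],"fingers":15},{"linear":[0,0,3],"delta_rot":[0,0,0],"fingers":15}]'
```

```text
clock: 15.2
eef_pos: [0.5172, -0.1433, 0.1774]
ee_rot: [-0.0, 0.174, 0.985, 0.0]
contact_force: [0.9, 2.6, -3.7]
width: 0.0272
finger_force: 30.0
clock: 15.58
eef_pos: [0.5171, -0.1435, 0.1744]
ee_rot: [-0.0, 0.174, 0.985, 0.0]
contact_force: [1.2, 3.0, -3.5]
width: 0.0268
finger_force: 30.0
```

The nose has entered, with only a slight sideways load on the probe. I continue down.

```bash
python3 -m crank '[{"linear":[0,0,2],"delta_rot":[0,0,0],"fingers":15},{"linear":[0,0,4],"delta_rot":[0,0,0],"fingers":15},{"linear":[0,0,4],"delta_rot":[0,0,0],"fingers":15}]'; python3 -m crank '[{"linear":[0,0,2],"delta_rot":[0,0,0],"fingers":15},{"linear":[0,0,4],"delta_rot":[0,0,0],"fingers":15},{"linear":[0,0,4],"delta_rot":[0,0,0],"fingers":15}]'; python3 -m crank '[{"linear":[0,0,1.5],"delta_rot":[0,0,0],"fingers":15},{"linear":[0,0,3],"delta_rot":[0,0,0],"fingers":15},{"linear":[0,0,3],"delta_rot":[0,0,0],"fingers":15}]'
```

```text
clock: 15.95
eef_pos: [0.5171, -0.1435, 0.1704]
ee_rot: [-0.0, 0.174, 0.985, 0.0]
contact_force: [0.9, 3.4, -4.3]
width: 0.0272
finger_force: 30.0
clock: 16.32
eef_pos: [0.5171, -0.1435, 0.1664]
ee_rot: [-0.0, 0.174, 0.985, 0.0]
contact_force: [2.2, 3.2, -4.3]
width: 0.0273
finger_force: 30.0
clock: 16.7
eef_pos: [0.5171, -0.1435, 0.1634]
ee_rot: [-0.0, 0.174, 0.985, 0.0]
contact_force: [0.6, 3.9, -4.0]
width: 0.027
finger_force: 30.0
```

```bash
python3 -m crank '[{"linear":[0,0,1],"delta_rot":[0,0,0],"fingers":15},{"linear":[0,0,2],"delta_rot":[0,0,0],"fingers":15},{"linear":[0,0,2],"delta_rot":[0,0,0],"fingers":15}]'; python3 -m crank '[{"linear":[0,0,1],"delta_rot":[0,0,0],"fingers":15},{"linear":[0,0,2],"delta_rot":[0,0,0],"fingers":15},{"linear":[0,0,2],"delta_rot":[0,0,0],"fingers":15}]'; python3 -m crank '[{"linear":[0,0,1],"delta_rot":[0,0,0],"fingers":15},{"linear":[0,0,2],"delta_rot":[0,0,0],"fingers":15},{"linear":[0,0,2],"delta_rot":[0,0,0],"fingers":15}]'
```

```text
clock: 17.08
eef_pos: [0.5172, -0.1435, 0.1615]
ee_rot: [-0.0, 0.174, 0.985, 0.0]
contact_force: [0.4, 4.5, -2.9]
width: 0.0273
finger_force: 30.0
clock: 17.45
eef_pos: [0.5175, -0.1437, 0.16]
ee_rot: [0.001, 0.174, 0.985, -0.0]
contact_force: [2.0, 3.9, 3.2]
width: 0.0269
finger_force: 30.0
clock: 17.82
eef_pos: [0.5175, -0.1437, 0.158]
ee_rot: [0.0, 0.174, 0.985, -0.0]
contact_force: [0.7, 4.6, 4.2]
width: 0.027
finger_force: 30.0
```

The pin was met at a TCP height of about 0.161, with about 8 N net. I press on in small steps.

```bash
python3 -m crank '[{"linear":[0,0,1],"delta_rot":[0,0,0],"fingers":15},{"linear":[0,0,1],"delta_rot":[0,0,0],"fingers":15}]'; python3 -m crank '[{"linear":[0,0,1],"delta_rot":[0,0,0],"fingers":15},{"linear":[0,0,1],"delta_rot":[0,0,0],"fingers":15}]'; python3 -m crank '[{"linear":[0,0,0.6],"delta_rot":[0,0,0],"fingers":15},{"linear":[0,0,0.6],"delta_rot":[0,0,0],"fingers":15}]'
```

```text
clock: 18.08
eef_pos: [0.517, -0.1435, 0.1564]
ee_rot: [-0.0, 0.174, 0.985, 0.0]
contact_force: [1.0, 3.6, 0.3]
width: 0.0271
finger_force: 30.0
clock: 18.32
eef_pos: [0.5171, -0.1435, 0.1554]
ee_rot: [-0.0, 0.174, 0.985, 0.0]
contact_force: [-0.1, 2.7, 0.4]
width: 0.0271
finger_force: 30.0
clock: 18.58
eef_pos: [0.5173, -0.1436, 0.1552]
ee_rot: [0.0, 0.174, 0.985, -0.0]
contact_force: [0.7, 3.3, 4.3]
width: 0.0273
finger_force: 30.0
```

```bash
python3 -m crank '[{"linear":[0,0,0.5],"delta_rot":[0,0,0],"fingers":15},{"linear":[0,0,0.5],"delta_rot":[0,0,0],"fingers":15}]'
python3 - <<'E'
from h import *
a=cam("scene");b=cam("side")
cr=lambda i:cv2.resize(i,(400,480),interpolation=cv2.INTER_CUBIC)
f=lambda k:(lambda u,v:cr(k["img"][v-48:v+48,u-40:u+40]))(*proj(k,[.517,-.143,.115]).astype(int))
cv2.imwrite("pics/in.png",np.hstack([f(a),f(b)])[:,:,::-1])
E
```

```text
clock: 18.82
eef_pos: [0.5175, -0.1437, 0.1551]
ee_rot: [0.001, 0.174, 0.985, -0.0]
contact_force: [-0.5, 3.7, 7.8]
width: 0.0271
finger_force: 30.0
```

View pics/in.png

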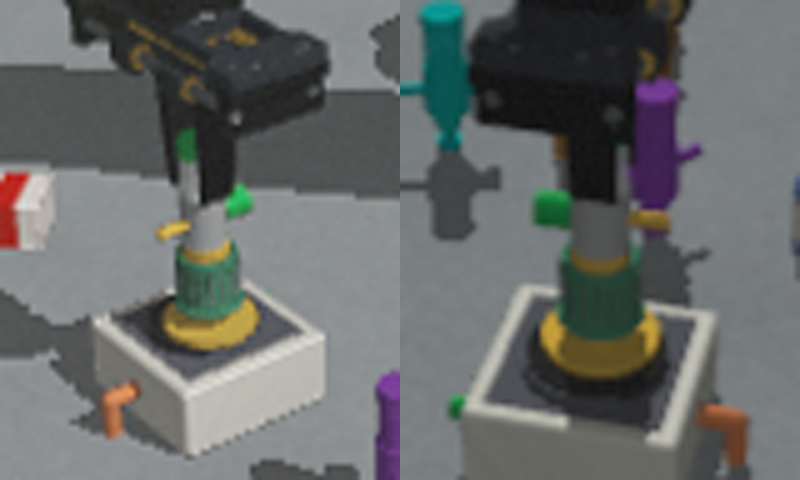

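The green sleeve has sprung forward (its top edge is at crop (208,255)), and the steel body sits right on the thin brass rim, so the probe is home. I release and retreat upward.

```bash
python3 -m crank '[{"linear":[0,0,-0.5],"delta_rot":[0,0,0],"fingers":70},{"linear":[0,0,-0.5],"delta_rot":[0,0,0],"fingers":70},{"linear":[0,0,-0.5],"delta_rot":[0,0,0],"fingers":70},{"linear":[0,0,-40],"delta_rot":[0,0,0],"fingers":70},{"linear":[0,0,-90],"delta_rot":[0,0,0],"fingers":70}]';python3 -m crank '[{"linear":[0,0,-30],"delta_rot":[0,0,0],"fingers":70},{"linear":[0,0,-30],"delta_rot":[0,0,0],"fingers":70},{"linear":[0,0,-30],"delta_rot":[0,0,0],"fingers":70},{"linear":[0,0,-30],"delta_rot":[0,0,0],"fingers":70}]'
python3 - <<'E'
from h import *
a=cam("scene");b=cam("side")
cr=lambda i:cv2.resize(i,(400,480),interpolation=cv2.INTER_CUBIC)
f=lambda k:(lambda u,v:cr(k["img"][v-60:v+36,u-40:u+40]))(*proj(k,[.517,-.143,.115]).astype(int))
cv2.imwrite("pics/end.png",np.hstack([f(a),f(b)])[:,:,::-1])
E
```

```text
clock: 19.55
eef_pos: [0.5167, -0.1435, 0.2447]
ee_rot: [-0.001, 0.174, 0.985, 0.0]
contact_force: [0.5, -0.9, 0.3]
width: 0.0683
finger_force: 0.0
clock: 20.05
eef_pos: [0.5168, -0.1435, 0.2733]
ee_rot: [-0.001, 0.174, 0.985, 0.0]
contact_force: [0.0, 0.5, -0.1]
width: 0.0703
finger_force: 0.0
```

View pics/end.png

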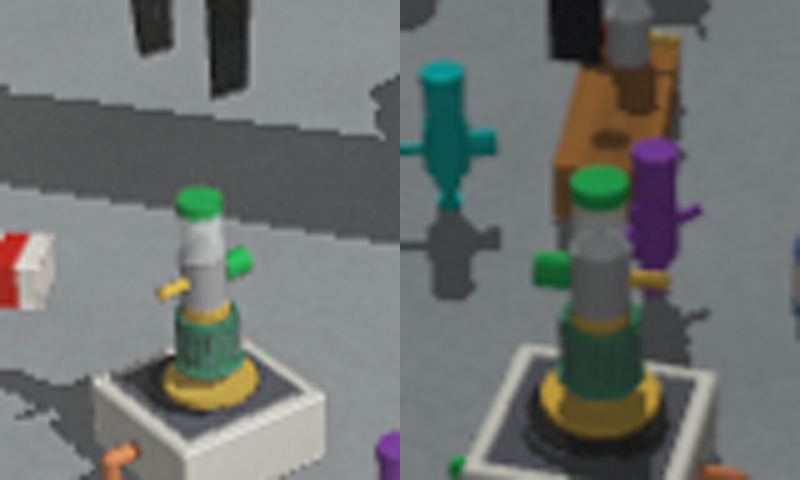

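The flowmeter stands upright in the socket, locked with the sleeve forward, and the fingers are clear at the top of the crop. I'm handing in.

```bash
python3 -c "
from h import *
print(r.finish_job())"
```

```text
the job is handed in; nothing more can be done
None
```

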